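# Clear the tinning station: fume head aside, pot off the heater

### The job

Get the tinning pot off its heater so that the heater can be cleaned. First push the fume-filter head along its curved rail, right up to the rail's end on the side away from the finned cooling plate; then lift the pot by its bail up out of the heater and set it down gently on the cooling plate, upright and with its whole base on the plate, and let go. Nothing else on the bench is to be shifted, and the pot must be neither tipped nor dropped.

Things in the scene. Friction and masses are not known exactly. Their poses are not given: they have to be found in the camera images.
- station: Fixed tinning station. Origin on the bench top under the centre of the pot's seat; z up, x points from the heater's front (knob side) back towards the rail, y to the left of that. Grey heater box 140 x 140 mm centred on the origin, top 50 mm above the bench; on it a steel locating ring, inner radius 46 mm, outer 52 mm, 14 mm high, in which the pot stands.
- seat (a point): Centre of the pot's seat on the heater's top, 50 mm above the bench.
- rail_center (a point): Centre of curvature of the rail, at bench level, 240 mm along the station's +x from its origin. The rail is two round steel rods (12 mm thick, heights 168 and 207 mm) bent to 130 mm radius about the vertical through this point, bulging towards the heater; posts 227 mm high at its ends (204 mm along x and 125 mm to either side of the station's origin) are the end stops.
- head (a joint): Position of the fume-filter head (grey box 100 x 100 mm, 185 to 225 mm above the bench, on a carriage bored for the rods) on the curved rail, rad about the vertical through rail_center: 0 with the head straight over the seat, positive to the station's +y side, end stops at -1.05 and +1.05. It slides with light friction (about 3 N at the grip) and stays where it is left.
- head_grip (a point): Middle of the black grip bar on top of the head, 240 mm from rail_center, 262 mm above the bench; it turns with the head, its x axis along the bar towards rail_center, z up. The bar is 80 mm long, 14 mm wide, 16 mm high, its underside 29 mm above the head's top, on a foot near either end (56 mm free between the feet).
- pot: Round steel pot, origin at the centre of its underside, z up; 84 mm across, 72 mm at the base, 55 mm high, mass 0.35 to 0.7 kg, empty. It stands loose in the heater's ring. A stiff upright bail spans it along the pot's x axis: steel legs at x = +-44 mm and a straight wooden grip.
- pot_grip (a point): Middle of the bail's wooden grip, 98 mm above the pot's underside, 43 mm above its rim: a bar along the pot's x axis 56 mm long, 16 mm wide (y), 18 mm high. 88 mm from leg to leg.
- plate: Fixed finned aluminium cooling plate, 120 x 120 mm, its flat top 16 mm above the bench; origin at the centre of its underside, z up, x and y along its sides. It lies to one side of the heater or the other.
- tray: Bystander: open grey parts tray 120 x 120 x 32 mm, on the other side of the heater from the plate; origin under its centre.
- solvent: Bystander: clear bottle 48 mm across, 150 mm high; origin under its centre.
- spool: Bystander: reel of solder wire standing on end, 56 mm across, 60 mm high; origin under its centre.
- flux: Bystander: amber jar 44 mm across, 100 mm high, inside the rail's curve; origin under its centre.
- tip_cleaner: Bystander: steel tin with brass wool, 58 mm across, 30 mm high, in the gap beside the heater; origin under its centre.
- cutters: Bystander: side cutters with blue handles, 125 mm long, 46 mm wide, 13 mm high, lying flat in the gap beside the heater; origin about the middle of their length, x towards the jaws.
- iron_stand: Bystander: soldering iron in its coil stand, foot 84 mm across, about 160 mm high and reaching 150 mm along its +x; origin under the foot.
- dross_can: Bystander: grey lidded can 82 mm across, 101 mm high with its knob; origin under its centre.
Not all that is in view belongs to the job. What is shaped like the pot but blue or pink is not meant.

How it is judged:
By the outcome, as a careful person would: the job done as asked, in the order asked, and still so for the second after the job is handed in, with the robot touching nothing.
It also fails if it takes over 53 s, if anything falls off the work surface, if the arm or the gripper's body presses on something with over 40 N, if the wrist force passes 120 N, or if a joint passes its speed limit or range.

### The arm

A 6-joint arm with a two-finger parallel gripper is mounted at the origin on the work surface. World frame = base frame: x ahead of the robot, y to its left, z up, the work surface at z = 0. Lengths are in m, angles in rad, forces in N, time in s.
With the tool pointing down it reaches from about 0.3 to 0.75 m from the base axis. Payload 8.5 kg.
Tool frame: the origin (TCP) lies at the very end of the fingers, on their centre line; the grasp point (between the pads) lies 19 mm behind it (robot.grip_depth is the distance from the TCP to the grasp point, in m); z points along the fingers, y is the line along which they close (so a half turn about z gives the same grasp; the last joint's range is limited). The gripper opens to 88 mm and grips with 3 to 60 N. Pads are 18 mm wide; open, the fingers measure 123 mm over their backs; the gripper's body (75 mm by 187 mm) begins 45 mm behind the grasp point.
Start: joints at [1.079, 0.381, 1.297, -0, 1.464, -0.215], TCP at [0.15, 0.529, 0.239] pointing down, gripper open.
Joint ranges: [-3.11, 3.11], [-0.89, 2.33], [0.22, 2.48], [-1.42, 4.56], [0.17, 2.85], [-2.88, 2.88]. Speed limits (rad/s): [2.39, 2.39, 3.14, 3.14, 3.14, 3.14].

### API

Orientations are given as a unit quaternion [x, y, z, w].
In Python, from workcell import robot gives the robot as it stands. Calls block until the motion is done:
- robot.reach(position, orientation): joint-space move of the TCP to a pose.
- robot.move_linear(position, rot=None, vel=0.15, until_force=None): straight line of the TCP; rot=None keeps the orientation; vel is the mean speed in m/s. With until_force (N) it stops when the force on the tool has changed by that much, and returns True; else False.
- robot.set_joints(angles): joint-space move.
- robot.set_gripper(opening, strength=None): opening from 0.0 (shut) to 1.0 (fully open); strength is the grip in N (None keeps the last); returns when the fingers have stopped.
- robot.pause(seconds).
- robot.ik(position, orientation): joint angles nearest the present ones, or None.
- robot.read_state(): the state.
- robot.get_image(name): name is "side" or "top"; returns a dict with "color" (480x640x3 uint8, blue, green, red), "camera_matrix" (3x3 intrinsics, pixels), "cam_to_world" (4x4, takes a point from camera to world coordinates). Camera axes: x right, y up, looking along -z (the intrinsics and any distortion apply to the point x, -y, -z); pixel columns grow to the right and rows downward; lengths in m; the calibration is good to about 2 mm. A picture is of the moment at which its call begins. There is no depth.
A pose or a line that the arm cannot do raises robot.PlanningError and nothing moves.
- robot.sign_off(): hands the job in; it is judged then, once.
Trained networks look in a picture, given as the dict that the camera call returned (one of the last four; its "shot" number tells which), for a name from the list of things; names that differ only in an ending like _2 or _b are one class to them, and where a whole thing is asked for, a point or a joint stands for the part that bears it (a point fixed in the world has none). Each returns a list of dicts, best first, with "score" (0 to 1); they miss things now and then, are a little off and sometimes report something else, mostly with a low value. They report only what shows in the picture. A call takes as long as a camera call. They do not tell look-alikes from the thing itself.
- robot.search_frame(picture, thing): "box" ([left, top, right, bottom] in pixels, round what is visible of it).
- robot.trace(picture, thing): "pixels" (480x640 bool, what is visible of it) and "box" ([left, top, right, bottom] in pixels, round what is visible of it).
- robot.place_of(picture, thing): "centre" ([column, row] in pixels: a listed point, or the origin of a listed thing).
The state is a dict: "time": time; "joint_pos": joint angles; "qd": joint speeds; "effort": joint torques, N m; "tcp_pos": TCP position; "tcp_rot": TCP orientation; "ft_force": force on the tool from outside, world axes, zero at the start; "ft_torque": the same for the moment, N m; "opening": opening from 0.0 (shut) to 1.0 (fully open); "grip_force": force on a finger pad.
Only numpy, scipy, OpenCV 4.12 (cv2) and the standard library are available. Lean on these libraries where they do the work, as an engineer would, in place of code of your own. Each camera call takes 0.05 s, during which the arm holds its last target. There are 200 camera calls.

## Working session

There is one attempt and no reset: what is moved stays moved. The work goes in short steps, each a Python script; the robot and the scene stay as the last script left them, time stands still between calls to the robot, and variables do not carry over. Pictures are saved under pics/ and viewed, at most 10 in all, crops included, and the job is handed in when it is done.

```bash
mkdir -p pics
cat > h.py <<'E'
import numpy as np, cv2
from workcell import robot
from scipy.spatial.transform import Rotation as R
def ray(im,px):
    K=np.array(im["camera_matrix"]);T=np.array(im["cam_to_world"])
    d=np.linalg.solve(K,[px[0],px[1],1.]);d=T[:3,:3]@np.array([d[0],-d[1],-d[2]])
    return T[:3,3],d
def onz(im,px,z):
    o,d=ray(im,px);return o+d*(z-o[2])/d[2]
def proj(im,P):
    K=np.array(im["camera_matrix"]);T=np.array(im["cam_to_world"])
    c=T[:3,:3].T@(np.array(P)-T[:3,3]);u=K@np.array([c[0],-c[1],-c[2]]);return u[:2]/u[2]
def down(a): # tool y axis at world angle a (horizontal), z down
    y=np.array([np.cos(a),np.sin(a),0]);z=np.array([0,0,-1.]);x=np.cross(y,z)
    return R.from_matrix(np.c_[x,y,z]).as_quat()
E
python3 - <<'E'
from h import *
hs=dict(seat=.05,rail_center=0,head_grip=.262,pot=.05,pot_grip=.148,plate=0,tray=0,solvent=0,spool=0,flux=0,tip_cleaner=0,cutters=0,iron_stand=0,dross_can=0,station=0)
for n in ("top","side"):
    im=robot.get_image(n);cv2.imwrite(f"pics/{n}0.png",im["color"])
    print(n,np.round(im["cam_to_world"],3).tolist(),[k for k in im])
    for t,z in hs.items():
        for r in robot.place_of(im,t)[:2]: print(t,round(r["score"],2),np.round(r["centre"]),np.round(onz(im,r["centre"],z),3))
print(robot.read_state()["time"])
E
```

```text
top [[-0.006, 0.986, -0.165, 0.406], [-1.0, -0.004, 0.013, 0.024], [0.012, 0.165, 0.986, 1.074], [0.0, 0.0, 0.0, 1.0]] ['color', 'camera_matrix', 'cam_to_world', 'shot']
seat 0.63 [309. 280.] [0.484 0.044 0.05 ]
head_grip 0.64 [339. 262.] [ 0.499 -0.015  0.262]
pot 0.76 [266. 352.] [0.321 0.141 0.05 ]
pot 0.71 [307. 279.] [0.486 0.049 0.05 ]
pot_grip 0.81 [311. 276.] [0.483 0.039 0.148]
pot_grip 0.8 [382. 350.] [ 0.332 -0.107  0.148]
plate 0.72 [206. 288.] [0.467 0.293 0.   ]
tray 0.91 [426. 285.] [ 0.473 -0.238  0.   ]
solvent 0.61 [376. 211.] [ 0.657 -0.121  0.   ]
spool 0.67 [241. 221.] [0.633 0.212 0.   ]
spool 0.27 [312. 282.] [0.481 0.038 0.   ]
flux 0.61 [313. 193.] [0.703 0.035 0.   ]
flux 0.16 [343. 264.] [ 0.525 -0.037  0.   ]
tip_cleaner 0.91 [270. 284.] [0.477 0.14  0.   ]
cutters 0.58 [353. 285.] [ 0.473 -0.061  0.   ]
iron_stand 0.96 [415. 187.] [ 0.719 -0.222  0.   ]
dross_can 0.93 [198. 207.] [0.669 0.319 0.   ]
station 0.87 [310. 282.] [0.482 0.044 0.   ]
station 0.42 [372. 212.] [ 0.654 -0.111  0.   ]
side [[0.099, 0.947, -0.307, 0.253], [-0.995, 0.094, -0.033, -0.0
[... 327 characters left out ...]
.05 ]
pot 0.84 [377. 359.] [ 0.313 -0.11   0.05 ]
pot_grip 0.92 [255. 343.] [0.313 0.133 0.148]
pot_grip 0.92 [383. 353.] [ 0.32  -0.11   0.148]
plate 0.62 [210. 270.] [0.478 0.286 0.   ]
tray 0.83 [440. 294.] [ 0.474 -0.249  0.   ]
tray 0.52 [315. 269.] [0.504 0.042 0.   ]
solvent 0.76 [386. 216.] [ 0.652 -0.114  0.   ]
spool 0.83 [252. 209.] [0.637 0.211 0.   ]
flux 0.82 [330. 190.] [0.705 0.028 0.   ]
tip_cleaner 0.73 [267. 273.] [0.483 0.152 0.   ]
cutters 0.81 [358. 288.] [ 0.469 -0.061  0.   ]
iron_stand 0.86 [429. 196.] [ 0.714 -0.216  0.   ]
iron_stand 0.63 [385. 214.] [ 0.654 -0.111  0.   ]
station 0.71 [316. 274.] [0.492 0.04  0.   ]
station 0.43 [202. 197.] [0.655 0.335 0.   ]
1.6
```

View pics/top0.png

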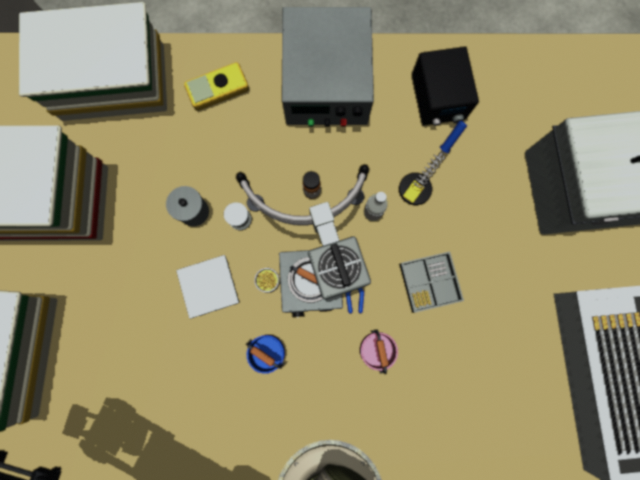

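View pics/side0.png

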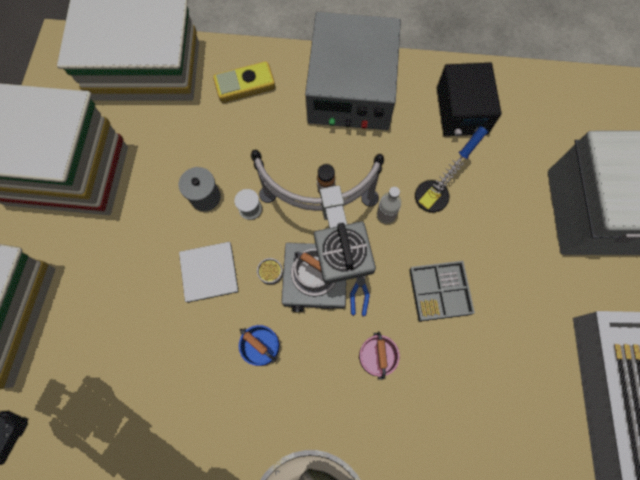

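Top view: the head (grip bar ~(341,265)) half covers the pot, the plate is at (207,287) on the left, and the tray is on the right. The rail posts are at (241,178)/(364,170), and the blue and pink pots are decoys. So the head goes to -1.05.

Run:
```python
from h import *
from scipy.optimize import least_squares
P={"top":[(241,178),(364,170)],"side":[(256,155),(379,159)]}
ims={n:robot.get_image(n) for n in P}
for n in P:
    a,b=[onz(ims[n],p,.227)[:2] for p in P[n]]
    d=a-b;print(n,a,b,np.linalg.norm(d),"mid",(a+b)/2,"yaw",np.arctan2(-d[0],d[1]))
    for t in("head_grip",):
        print(onz(ims[n],robot.place_of(ims[n],t)[0]["centre"],.262))
    for t in("head_grip","head","station","rail_center"):
        r=robot.trace(ims[n],t)
        for q in r[:2]:
            v,u=np.nonzero(q["pixels"]);print(n,t,round(q["score"],2),np.round(q["box"]),u.mean().round(1),v.mean().round(1),len(u))
# bar end pixels
for n,(p,q) in {"top":((334,246),(348,284)),"side":((339,226),(349,265))}.items():
    print(n,onz(ims[n],p,.262),onz(ims[n],q,.262))
n="top";im=ims[n]["color"];cs=[]
for n in P:cs.append(cv2.resize(ims[n]["color"][140:330,250:400],None,fx=2.6,fy=3*2.6/3,interpolation=cv2.INTER_CUBIC))
cv2.imwrite("pics/crop.png",np.hstack(cs))
```

```text
top [0.67142197 0.17509256] [ 0.68736206 -0.06858654] 0.24419989870003206 mid [0.67939201 0.05325301] yaw 0.06532121466202212
[ 0.49476119 -0.02152771  0.262     ]
top head_grip 0.95 [309. 200. 374. 294.] 335.3 256.7 3530
top head 0.74 [306. 204. 375. 299.] 335.3 257.4 3388
top head 0.35 [236. 164. 369. 317.] 318.7 251.2 6873
top station 0.82 [233. 164. 371. 316.] 319.0 251.5 6604
top rail_center 0.95 [237. 166. 372. 314.] 318.1 250.9 6957
side [0.67016467 0.17291973] [ 0.68544054 -0.07080159] 0.24419957754618468 mid [0.6778026  0.05105907] yaw 0.06259574291076996
[ 0.49590817 -0.01455118  0.262     ]
side head_grip 0.67 [312. 183. 375. 283.] 341.2 241.4 3708
side head_grip 0.65 [260. 257. 284. 286.] 269.5 270.5 524
side head 0.82 [314. 188. 376. 283.] 341.4 241.6 3707
side head 0.29 [292. 245. 327. 293.] 308.0 269.5 1023
side station 0.95 [250. 146. 382. 309.] 325.4 238.2 8211
side rail_center 0.84 [249. 147. 384. 313.] 326.1 238.3 7940
top [ 0.52941419 -0.00606034  0.262     ] [ 0.45914392 -0.03091896  0.262     ]
side [ 0.52662512 -0.00475235  0.262     ] [ 0.4561157  -0.02886141  0.262     ]
```

View pics/crop.png

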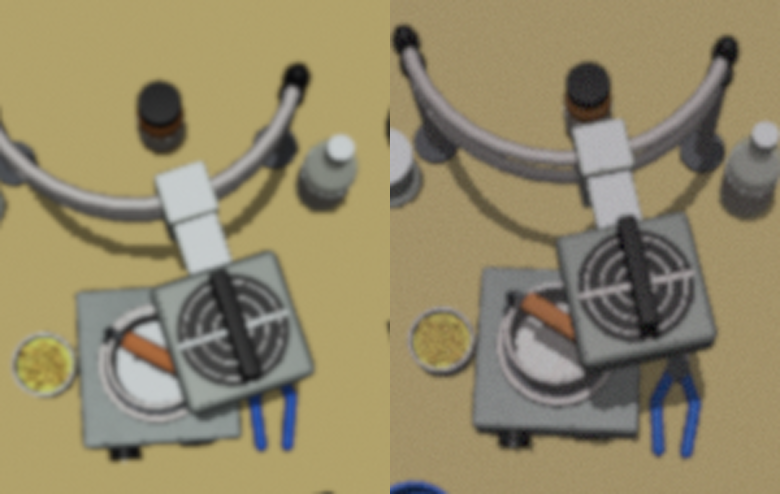

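```bash
cat > head.py <<'E'
from h import *
C=np.array([.718,.0565]);
def pose(b,z=.243): return np.r_[C-.24*np.array([np.cos(b),np.sin(b)]),z]
best=None
for s in(1,-1):
    j=[robot.ik(pose(b),down(b+s*np.pi/2)) for b in(.325,.7,1.114,1.2)]
    print(s,[None if q is None else np.round(q,2).tolist() for q in j])
    if all(q is not None for q in j):
        m=max(abs(q[5]) for q in j)
        if best is None or m<best[0]: best=(m,s)
s=best[1];o=lambda b:down(b+s*np.pi/2)
b=.325
g=np.array([.494,-.018,0])
robot.reach(g+[0,0,.32],o(b)); robot.move_linear(g+[0,0,.243],vel=.12)
robot.set_gripper(0,12)
print(robot.read_state()["time"],robot.read_state()["opening"])
f0=np.array(robot.read_state()["ft_force"])
off=g[:2]-pose(b)[:2]
for b in np.linspace(.325,1.05,6)[1:]:
    robot.move_linear(pose(b),rot=o(b),vel=.12)
    print(round(b,2),np.round(np.array(robot.read_state()["ft_force"])-f0,1))
hit=robot.move_linear(pose(1.22),rot=o(1.13),vel=.04,until_force=14)
st=robot.read_state();p=st["tcp_pos"]
print(hit,p,np.arctan2(C[1]-p[1],C[0]-p[0]),np.round(np.array(st["ft_force"])-f0,1),st["time"],st["opening"])
E
python3 head.py
```

```text
1 [[-0.28, 0.27, 1.45, -0.0, 1.42, -2.18], [-0.4, 0.37, 1.31, -0.0, 1.47, -2.67], None, None]
-1 [[-0.28, 0.27, 1.45, -0.0, 1.42, 0.96], [-0.4, 0.37, 1.31, -0.0, 1.47, 0.47], [-0.44, 0.53, 1.04, -0.0, 1.58, 0.02], [-0.44, 0.57, 0.97, -0.0, 1.61, -0.07]]
6.4167 0.155983158476554
0.47 [13.   4.1 -3. ]
0.62 [11.1  3.7 -1.2]
0.76 [6.9 3.3 0.1]
0.9 [5.3 1.  0.6]
1.05 [ 3.  -1.4  2.5]
True [ 0.61595071 -0.1611186   0.24294925] 1.1323069474192007 [-3.8  1.9  5.6] 9.25 0.15192792886950582
```

Run:
```python
from h import *
t=np.array([.9,-.43,0])
p0=np.array(robot.read_state()["tcp_pos"])
hit=robot.move_linear(p0+t*.012,vel=.03,until_force=15)
st=robot.read_state();print(hit,(np.array(st["tcp_pos"])-p0)@t,st["ft_force"])
robot.set_gripper(.6);print(robot.read_state()["time"])
p=np.array(robot.read_state()["tcp_pos"]);robot.move_linear(p+[0,0,.07],vel=.2)
robot.reach([.42,.33,.33],robot.read_state()["tcp_rot"])   # out of the view, above plate side
ims={}
for n in("top","side"):
    im=ims[n]=robot.get_image(n);cv2.imwrite(f"pics/{n}1.png",im["color"])
    for t,z in dict(seat=.05,pot=.05,pot_grip=.148,head_grip=.262,plate=.016,station=0).items():
        for r in robot.place_of(im,t)[:3]: print(n,t,round(r["score"],2),np.round(r["centre"]),np.round(onz(im,r["centre"],z),3))
cs=[]
for n in ims: cs.append(cv2.resize(ims[n]["color"][150:330,170:420],None,fx=1.6*2,fy=1.6*2,interpolation=cv2.INTER_CUBIC)[:, :800])
cv2.imwrite("pics/c1.png",np.vstack(cs)[:1200]);cv2.imwrite("pics/c1a.png",cs[0]);cv2.imwrite("pics/c1b.png",cs[1])
print(robot.read_state()["time"])
```

```text
True -0.00011346096974504338 [-2.92675125  1.16132445  4.09340633]
10.1917
top seat 0.64 [358. 286.] [ 0.469 -0.069  0.05 ]
top pot 0.97 [309. 279.] [0.484 0.044 0.05 ]
top pot 0.75 [373. 353.] [ 0.319 -0.1    0.05 ]
top pot 0.72 [266. 351.] [0.324 0.141 0.05 ]
top pot_grip 0.87 [261. 356.] [0.323 0.14  0.148]
top pot_grip 0.87 [381. 351.] [ 0.331 -0.105  0.148]
top pot_grip 0.67 [308. 276.] [0.483 0.044 0.148]
top head_grip 0.61 [415. 200.] [ 0.617 -0.161  0.262]
top plate 0.9 [207. 292.] [0.458 0.287 0.016]
top plate 0.73 [426. 279.] [ 0.487 -0.233  0.016]
top plate 0.63 [272. 281.] [0.483 0.133 0.016]
top station 0.92 [311. 282.] [0.481 0.04  0.   ]
top station 0.62 [210. 289.] [0.467 0.284 0.   ]
top station 0.58 [313. 192.] [0.706 0.036 0.   ]
side pot 0.84 [258. 344.] [0.318 0.142 0.05 ]
side pot 0.78 [313. 271.] [0.487 0.045 0.05 ]
side pot 0.55 [379. 357.] [ 0.317 -0.113  0.05 ]
side pot_grip 0.86 [314. 262.] [0.484 0.038 0.148]
side pot_grip 0.82 [385. 355.] [ 0.316 -0.115  0.148]
side pot_grip 0.57 [255. 340.] [0.32  0.135 0.148]
side plate 0.71 [208. 270.] [0.473 0.285 0.016]
side plate 0.54 [271. 273.] [0.48  0.141 0.016]
side station 0.94 [316. 276.] [0.488 0.038 0.   ]
13.3083
```

View pics/c1a.png

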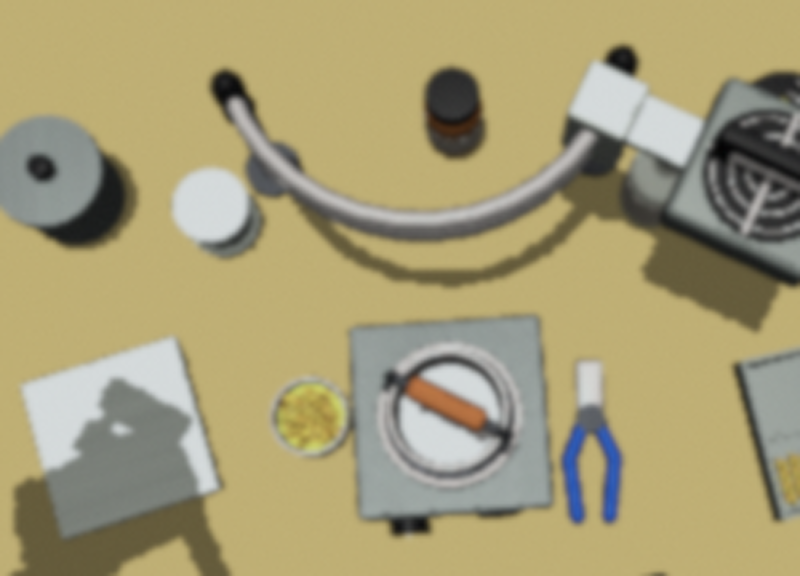

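View pics/c1b.png

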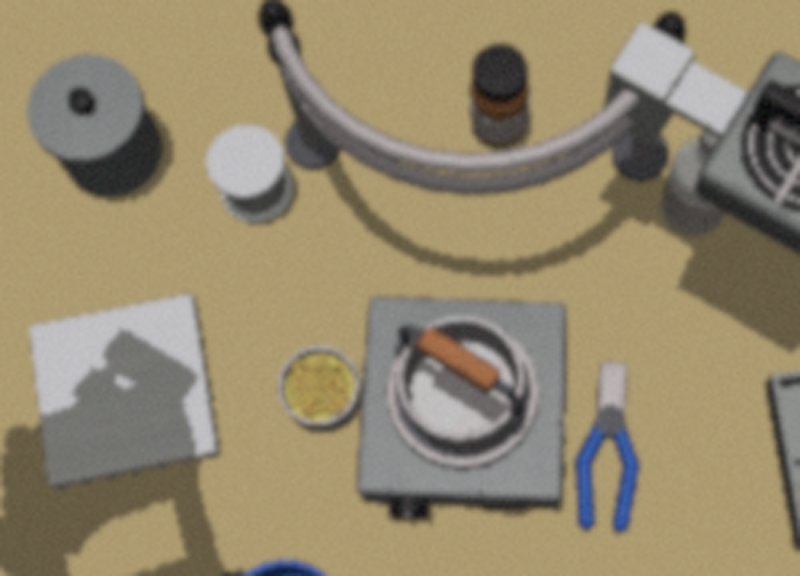

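```bash
cat > m.py <<'E'
from h import *
ims={n:robot.get_image(n) for n in("top","side")}
cr=lambda p:np.array(p)/3.2+[170,150]
PL={"top":[(175,337),(22,385),(63,539),(220,490)],"side":[(192,294),(30,325),(48,486),(216,453)]}
BX={"top":[(540,316),(350,327),(360,520),(552,506)],"side":[(566,303),(372,297),(360,495),(562,499)]}
RB={"top":(425,240),"side":(465,190)}
for n,im in ims.items():
    hsv=cv2.cvtColor(im["color"],cv2.COLOR_BGR2HSV)
    m=((hsv[...,0]<13)&(hsv[...,1]>130)&(hsv[...,2]>80)).astype(np.uint8)
    w=np.zeros_like(m);w[240:300,285:340]=1;v,u=np.nonzero(m*w)
    W=np.array([onz(im,p,.155)[:2] for p in zip(u,v)]);c=W.mean(0);e=np.linalg.eigh(np.cov(W.T))
    d=e[1][:,1];d*=np.sign(d[1]);print(n,"bar",len(u),c,np.arctan2(d[1],d[0]),np.sqrt(12*e[0]))
    for k,D,z in(("plate",PL,.016),("box",BX,.05)):
        Q=np.array([onz(im,cr(p),z)[:2] for p in D[n]]);e1=Q[1]-Q[0]+Q[2]-Q[3]
        print(n,k,Q.mean(0),"yaw",np.arctan2(-e1[0],e1[1]),np.linalg.norm(np.roll(Q,1,0)-Q,axis=1).round(3))
    print("railbulge",onz(im,cr(RB[n]),.205))
E
python3 m.py
```

```text
top bar 137 [0.48323855 0.0425409 ] 1.0874916833416879 [0.01197974 0.05401588]
top plate [0.47102611 0.28530853] yaw 0.30137707095844574 [0.119 0.118 0.118 0.119]
top box [0.48255701 0.04034586] yaw 0.059810541251219485 [0.137 0.138 0.139 0.137]
railbulge [0.58071889 0.05364049 0.205     ]
side bar 150 [0.48239135 0.04165348] 1.0737685890357604 [0.012468   0.05204207]
side plate [0.47055531 0.28466832] yaw 0.29761334198825334 [0.119 0.118 0.119 0.119]
side box [0.48125923 0.0380914 ] yaw 0.07315504745964106 [0.138 0.137 0.14  0.137]
railbulge [0.57534307 0.04479593 0.205     ]
```

Pot bail: centre (0.483, 0.042), yaw ~1.08. Plate centre: (0.471, 0.285). The head rests against the right-hand post. The gripper body would pass close to the rail, so I'll lean 10° along the bar.

```bash
cat > pot.py <<'E'
from h import *
import sys
a=1.08; ux=np.array([np.cos(a),np.sin(a),0]); lean=np.radians(10)
zt=-np.array([0,0,1.])*np.cos(lean)+ux*np.sin(lean)   # tool z: tip towards +bar, body leans to -bar
pot=np.array([.483,.042,.148]); g=pot-.004*ux
tcp=g+robot.grip_depth*zt
d=np.r_[.4708-.483,.285-.042,0]
c=[]
for s in(1,-1):
    y=s*np.array([np.cos(a-np.pi/2),np.sin(a-np.pi/2),0]);q=R.from_matrix(np.c_[np.cross(y,zt),y,zt]).as_quat()
    js=[robot.ik(p,q) for p in(tcp+[0,0,.1],tcp,tcp+d+[0,0,.07],tcp+d+[0,0,-.034])]
    print(s,[None if j is None else np.round(j,2).tolist() for j in js])
    if all(j is not None for j in js): c.append((max(abs(j[5]) for j in js),q))
q=min(c,key=lambda t:t[0])[1]
robot.set_gripper(1.0)
robot.reach(tcp+[0,0,.11],q)
print("contact",robot.move_linear(tcp,vel=.1,until_force=8))
print(robot.read_state()["tcp_pos"]-tcp)
robot.set_gripper(0,45)
s=robot.read_state();f0=np.array(s["ft_force"]);print(s["time"],s["opening"],s["grip_force"],f0)
robot.move_linear(tcp+[0,0,.012],vel=.03)
robot.pause(.2);s=robot.read_state();print("lift",np.array(s["ft_force"])-f0,s["opening"],s["ft_torque"])
robot.move_linear(tcp+[0,0,.07],vel=.08)
s=robot.read_state();print(np.array(s["ft_force"])-f0,s["opening"],s["time"])
for n in("top","side"):cv2.imwrite(f"pics/l{n}.png",cv2.resize(robot.get_image(n)["color"][130:330,170:420],None,fx=3,fy=3))
E
python3 pot.py
```

```text
1 [[-0.25, 0.24, 1.55, 0.18, 1.32, 0.2], [-0.25, 0.36, 1.71, 0.2, 1.04, 0.14], [0.27, 0.35, 1.47, 0.14, 1.2, 0.72], [0.27, 0.48, 1.62, 0.16, 0.93, 0.67]]
-1 [None, None, [0.27, 0.35, 1.47, 0.14, 1.2, -2.42], [0.27, 0.48, 1.62, 0.16, 0.93, -2.47]]
contact False
[ 2.62886868e-04 -2.44767933e-05  4.58963121e-04]
17.6167 0.1743652419004709 44.94382247328758 [ 1.40804975 -2.35311457 -0.0291799 ]
lift [-1.75535324  2.81146931 -6.30317922] 0.17448368835316486 [-0.26341516  0.29231956  0.0094223 ]
[-1.05403075  2.02687101 -6.109302  ] 0.17499442052777328 19.2417
```

View pics/lside.png

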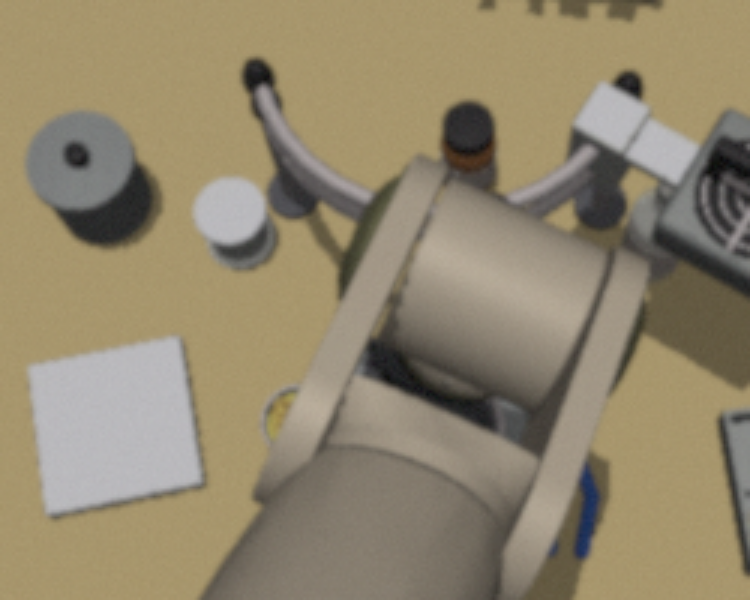

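The image shows the arm over the heater with the plate clear at left; the 6.1 N load means the pot is held. Next, carry it over and lower it.

Run:
```python
from h import *
d=np.r_[.4708-.483,.285-.042,0]
p=np.array(robot.read_state()["tcp_pos"])
robot.move_linear(p+d,vel=.1)
robot.move_linear(p+d+[0,0,-.07-.034+.010],vel=.08)
robot.pause(.3)
f0=np.array(robot.read_state()["ft_force"])
hit=robot.move_linear(p+d+[0,0,-.07-.034-.006],vel=.015,until_force=3.5)
s=robot.read_state();print(hit,s["tcp_pos"]-(p+d+[0,0,-.104]),np.array(s["ft_force"])-f0,s["time"])
```

```text
True [ 0.00012792 -0.00027849  0.00045046] [-1.01467389 -2.120678   11.05929362] 24.2333
```

Run:
```python
from h import *
robot.set_gripper(1.0);robot.pause(.2)
p=np.array(robot.read_state()["tcp_pos"])
robot.move_linear(p+[0,0,.13],vel=.12)
robot.reach([.30,-.02,.36],down(-.5))
im=robot.get_image("top")
robot_t=robot.read_state()["time"]
for t,z in(("pot",.016),("pot_grip",.114)):
    for r in robot.place_of(im,t)[:3]: print(t,round(r["score"],2),onz(im,r["centre"],z))
cv2.imwrite("pics/f.png",cv2.resize(im["color"][140:340,170:440],None,fx=2.9,fy=2.9));print(robot_t)
```

```text
pot 0.75 [0.47260142 0.28731494 0.016     ]
pot 0.46 [ 0.32293237 -0.10566843  0.016     ]
pot_grip 0.97 [0.46891092 0.28656084 0.114     ]
pot_grip 0.82 [0.31925076 0.14126069 0.114     ]
pot_grip 0.42 [ 0.3321513  -0.10912937  0.114     ]
28.2417
```

View pics/f.png

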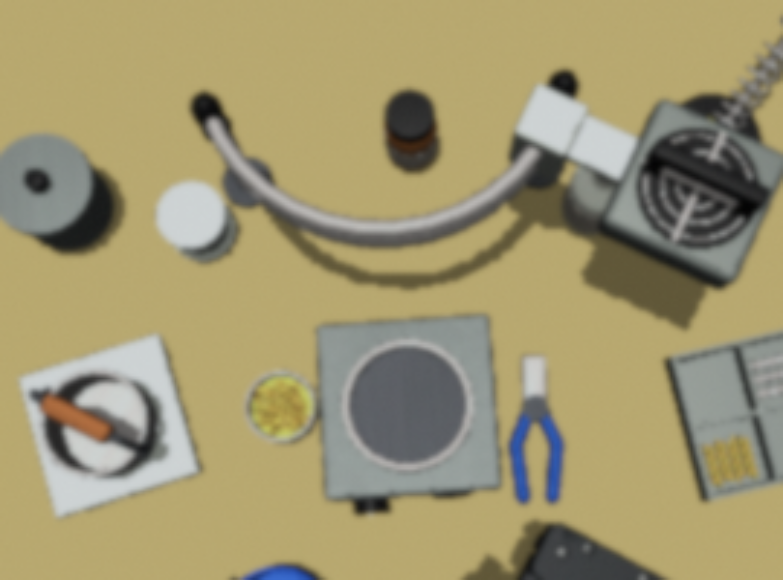

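The pot stands upright and centred on the plate at about (103,425), the heater is empty at (407,405), and the bar direction puts the head at about -1.05. Everything else is where it was.

```bash
python3 -c "
from workcell import robot
print(robot.sign_off())"
```

```text
the job is handed in; nothing more can be done
None
```

The job is handed in: the fume-filter head is at its end stop away from the cooling plate, and the pot stands upright, centred on the plate and released; nothing else looks moved in the last picture, and the clock stood at about 28 s of the 53 s allowed.

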